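# Snap the pencil torch into its sloping spring-clip stand

### The arm

A 6-joint arm with a two-finger parallel gripper is mounted at the origin on the work surface. World frame = base frame: x ahead of the robot, y to its left, z up, the work surface at z = 0. Lengths are in m, angles in rad, forces in N, time in s.
With the tool pointing down it reaches from about 0.325 to 0.875 m from the base axis. Payload 4.4 kg.
Tool frame: the origin (TCP) lies at the very end of the fingers, on their centre line; the grasp point (between the pads) lies 19 mm behind it; z points along the fingers, y is the line along which they close (so a half turn about z gives the same grasp; the last joint's range is limited). The gripper opens to 85 mm and grips with 20 to 120 N. Pads are 22 mm wide; open, the fingers measure 114 mm over their backs; the gripper's body (76 mm by 85 mm) begins 54 mm behind the grasp point. The pads swing forward as they close: fully open they stand 13 mm farther back than shut.
Start: joints at [-1.347, 0.207, 1.542, -0, 1.393, -0.15], TCP at [0.21, -0.535, 0.193] pointing down, gripper open.
Joint ranges: [-2.73, 2.73], [-0.86, 2.22], [0.23, 2.46], [-1.11, 4.25], [0.08, 2.63], [-2.82, 2.82]. Speed limits (rad/s): [2.79, 2.79, 3.14, 3.14, 3.14, 3.14].

### API

Orientations are given as a unit quaternion [x, y, z, w].
In Python, from plant import env gives the robot as it stands.
- The arm moves only by the shell command python3 inch.py 'ROWS'. ROWS is a JSON list of rows, 1 to 8 of them, each an object with the fields sx, sy, sz (the shift in m), ax, ay, az (a rotation vector in rad), finger_gap (the opening from 0.0 (shut) to 1.0 (fully open)); a field left out counts as zero (the opening has to be given); each row shifts and turns the commanded pose from where the row before left it, along the tool's axes as they then stand; what a row does not reach is not made up. A row lasts 1/10 s, in which the tool goes at most 0.05 m and 0.15 rad, less where a joint would pass 70% of its speed; a pose out of reach is approached as far as the arm can. The fingers move at their own pace and stop on an object; the grip force is fixed at half the most. Time passes only in rows, so rows that do not move let the fingers close. It prints the time, the measured TCP pose, the force, the opening and the grip force at its end. Input that does not fit is refused with a message, and nothing moves.
- env.sense(): the state, without advancing time (a new reading comes with each control period).
- env.grab_frame(name): name is "scene" or "top" or "wrist"; returns the picture (400x640x3 uint8, red, green, blue); there is no depth.
- env.camera_info(name): a dict with "K" (3x3 intrinsics, pixels), "eye" and "orientation" of the camera in the world; the wrist camera has in their place "mount" (4x4, takes a point from camera to tool coordinates, whose origin is the TCP and whose axes are the flange's). Camera axes: x right, y down, z forward; pixel columns grow to the right and rows downward; lengths in m; the calibration is good to about 2 mm. A picture is of the moment at which its call begins: read the wrist's pose just before it. camera_info takes no time and is no camera call.
- env.close_job(): hands the job in; it is judged then, once.
The state is a dict: "t": time; "joint_pos": joint angles; "dq": joint speeds; "tau": joint torques, N m; "eef_pos": TCP position; "eef_rot": TCP orientation; "ft_force": force on the tool from outside, world axes, zero at the start; "torque": the same for the moment, N m; "grip_width": opening from 0.0 (shut) to 1.0 (fully open); "grasp_force": force on a finger pad.
Only numpy, scipy, OpenCV 4.12 (cv2) and the standard library are available. Lean on these libraries where they do the work, as an engineer would, in place of code of your own. Each camera call takes 0.05 s, during which the arm holds its last target. There are 200 camera calls.

### The job

Put the cold pencil torch away: lift it off the low V rest and press it into the two spring clips of the sloping stand until it snaps fully home in both, its handle centred between the two clips and its brass nozzle over the white tile. Then let go and back away, leaving the other things on the bench alone.

Things in the scene. Friction and masses are not known exactly. Their poses are not given: they have to be found in the camera images.
- torch: Loose gas pencil torch, no hose, 90 to 170 g, 222 mm long, starts level in the rest's V supports, axis 45 mm above the bench. Origin: on its axis, mid-handle, the place to grip across. Own y axis runs along it to the nozzle. Black round handle, diameter 20 mm, y -65 to +65 mm; steel cap, diameter 25 mm, y -87 to -65 mm; brass nozzle 9 to 20 mm thick, y +65 to +135 mm.
- nozzle (a point): Tip of the torch's brass nozzle, on its axis, 135 mm from the torch's origin.
- rest: Fixed low dark steel rest, left or right of the stand. Origin: on the bench, middle of its 70 x 130 x 8 mm foot. Two V supports, 8 mm thick, at y = -50 and +50 mm, tops 48 mm above the bench; free for the fingers between them. The torch starts in it along the rest's own y axis, nozzle to +y.
- stand: Fixed steel torch stand, origin on the bench. Its x axis points to its back (away from the robot at zero yaw), y along the clips to the end with the white tile, z up. Foot plate 150 x 190 x 8 mm. It carries the sloping bed and, over the back, the lamp bar.
- lamp (a point): Middle of the stand's fixed lamp bar, at x 62, z 245 mm of the stand: level along y, 220 mm long, 20 mm thick, on two 10 mm posts at stand x = 75, y = -90 and +90 mm. It is in the way of a hand that comes straight down on the clips: come in tilted, square to the bed.
- bed: Fixed sloping bed of the stand, tilted 35 degrees, facing up and to the stand's front. Origin: where the middle of the handle must end, on the seated torch's axis, midway between the clips, 100 mm above the bench. x: up the slope; y: along the seated torch to the white tile; z: square out of the bed (press along -z). Bed plate 70 x 180 mm, top at z = -34 mm.
- clip_a (a point): Seat centre of the clip at bed y = -45 mm. Clip 12 mm wide: two sprung steel leaves, hinged at bed z = -30 mm, lips 14 mm apart at z = +8 mm, flaring to 26 mm at z = +20 mm. A saddle, top at z = -10 mm, stops the seated handle. Not yet snapped in, the handle's axis stands at z = +10 mm or more. Pressing through both clips takes 10 to 20 N in all.
- clip_b (a point): Seat centre of the other, equal clip at bed y = +45 mm, next to the tile. 78 mm are free for the fingers between the two clips.
- tile (a point): Middle of the top of the white ceramic tile, 60 x 55 x 8 mm, at the bed's +y end (bed y = +115, z = -26 mm); the nozzle ends over it.
- charcoal: Loose black soldering block, 50 x 90 x 30 mm; leave alone. Origin: middle of its underside.
- jar: Loose amber jar with lid, diameter 60 mm, 85 mm high; leave alone. Origin: middle of its underside.
- dish: Loose small white bowl, diameter 70 mm, 28 mm high; leave alone. Origin: middle of its underside.

How it is judged:
By the outcome, as a careful person would: the job done as asked, in the order asked, and still so for the second after the job is handed in, with the robot touching nothing.
It also fails if it takes over 51 s, if anything falls off the work surface, if the arm or the gripper's body presses on something with over 40 N, if the wrist force passes 120 N, or if a joint passes its speed limit or range.

## Working session

There is one attempt and no reset: what is moved stays moved. The work goes in short steps, Python scripts to look and compute and a shell command to move; the robot and the scene stay as the last step left them, time stands still between calls to the robot, and variables do not carry over. Pictures are saved under pics/ and viewed, at most 10 in all, crops included, and the job is handed in when it is done.

```bash
ls; mkdir -p pics
python3 - <<'E'
from plant import env
import cv2,json
import numpy as np
for n in("scene","top"):
    cv2.imwrite(f"pics/{n}0.png",env.grab_frame(n)[:,:,::-1])
for n in("scene","top","wrist"):
    print(n,env.camera_info(n))
print(env.sense())
E
```

```text
inch.py
pics
plant.py
scene {'K': array([[445.92231548,   0.        , 320.20542608],
       [  0.        , 445.92231548, 200.87153442],
       [  0.        ,   0.        ,   1.        ]]), 'eye': array([1.12646932, 0.37071155, 1.17793686]), 'orientation': array([ 0.43792744,  0.85670095, -0.24230527, -0.12478461])}
top {'K': array([[424.23671399,   0.        , 316.0112956 ],
       [  0.        , 424.23671399, 192.43734747],
       [  0.        ,   0.        ,   1.        ]]), 'eye': array([ 0.44098459, -0.00414129,  1.36806978]), 'orientation': array([-0.69523769,  0.71545147, -0.05415744,  0.0429036 ])}
wrist {'K': array([[309.99530178,   0.        , 319.27131716],
       [  0.        , 309.99530178, 196.09546033],
       [  0.        ,   0.        ,   1.        ]]), 'mount': array([[-3.33333772e-04, -9.50677411e-01, -3.10181156e-01,
         7.95851261e-02],
       [ 9.99999874e-01, -2.00761257e-04, -4.59326866e-04,
         5.00365981e-04],
       [ 3.74399317e-04, -3.10181270e-01,  9.50677358e-01,
        -1.81248833e-01],
       [ 0.00000000e+00,  0.00000000e+00,  0.00000000e+00,
         1.00000000e+00]])}
{'t': 0.1, 'joint_pos': array([-1.34752648e+00,  2.07360695e-01,  1.54281755e+00, -5.98406950e-06,
        1.39350921e+00, -1.50482070e-01]), 'dq': array([-8.82697528e-04, -1.34830030e-03, -3.41518127e-03,  6.18832283e-05,
        8.02624566e-04,  1.15991646e-03]), 'tau': array([-5.68620890e-04, -3.84093761e+01, -2.92546195e+01, -4.20899266e-05,
        4.87637080e-03, -2.07856618e-05]), 'eef_pos': array([ 0.20976398, -0.53454844,  0.19182419]), 'eef_rot': array([ 9.82588807e-01,  1.85790578e-01, -4.10532322e-05, -1.04660073e-03]), 'ft_force': array([ 0.02535624, -0.14390798, -0.52289247]), 'torque': array([ 0.02635257, -0.00728084,  0.01028561]), 'grasp_force': 0.0, 'grip_width': 0.9991325645200297}
```

View pics/scene0.png

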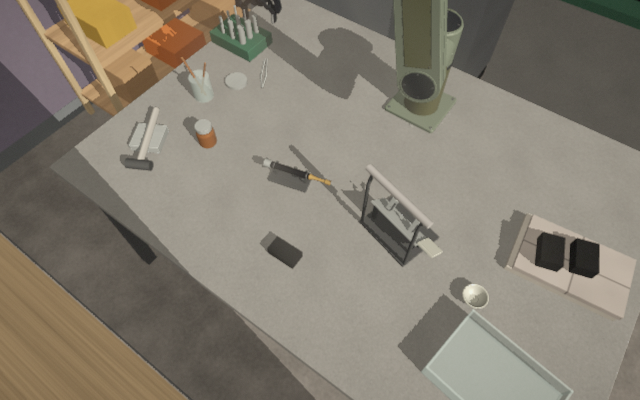

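View pics/top0.png

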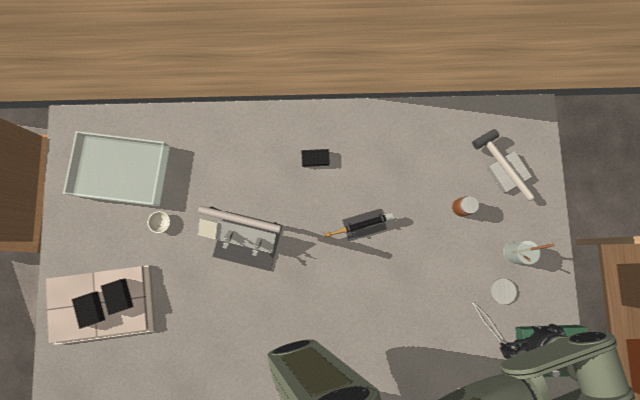

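The scene view shows the torch at about (297,172) with its nozzle toward (330,183), and the stand at about (395,215). In the top view the torch runs from (395,215) to (325,235), the stand is near (245,237), and the tile is at (207,229). I'll enlarge both.

Run:
```python
import cv2
a=cv2.imread("pics/top0.png")[195:280,190:410]; cv2.imwrite("pics/topc.png",cv2.resize(a,None,fx=3.6,fy=3.6,interpolation=cv2.INTER_CUBIC))
a=cv2.imread("pics/scene0.png")[150:270,255:455]; cv2.imwrite("pics/scenec.png",cv2.resize(a,None,fx=4,fy=4,interpolation=cv2.INTER_CUBIC))
```

```text
(no output)
```

View pics/topc.png

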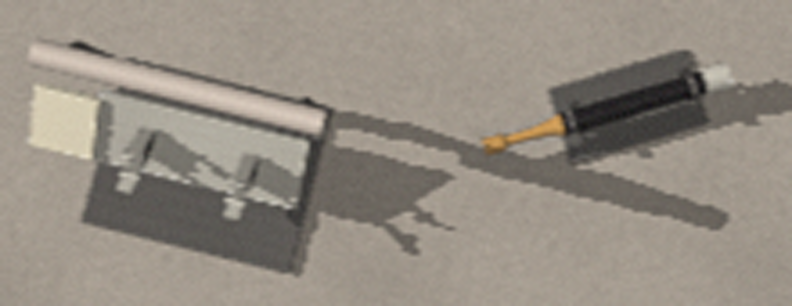

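View pics/scenec.png

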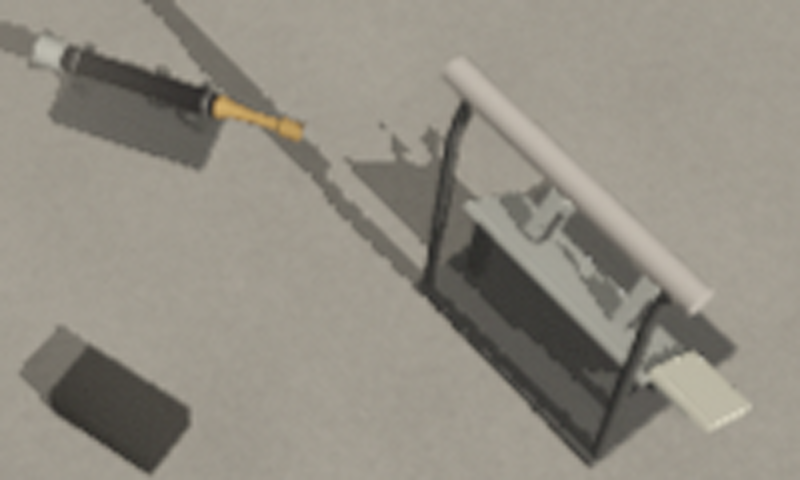

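Top crop: nozzle tip (484,146), handle ends (563,124) and (703,83), lamp ends (32,54) and (322,123), tile centre (65,123), foot front corners (83,222) and (298,274). Scene crop: nozzle tip (302,131), handle ends (213,102) and (70,58), lamp ends (702,301) and (455,66), tile centre (702,390). I'll fit the poses from these.

```bash
cat > h.py <<'E'
import numpy as np, cv2
from scipy.optimize import least_squares
from scipy.spatial.transform import Rotation as R
from plant import env
def cam(n, s=None):
    c=env.camera_info(n)
    if n!="wrist": return c["K"],R.from_quat(c["orientation"]).as_matrix(),np.array(c["eye"])
    s=s or env.sense(); M=c["mount"]; T=R.from_quat(s["eef_rot"]).as_matrix()
    return c["K"],T@M[:3,:3],T@M[:3,3]+s["eef_pos"]
def proj(c,P):
    K,Rm,e=c; q=(np.atleast_2d(P)-e)@Rm@K.T; return q[:,:2]/q[:,2:]
def tri(obs): # [(cam,px)]
    A=np.zeros((3,3));b=np.zeros(3)
    for (K,Rm,e),p in obs:
        d=Rm@np.linalg.solve(K,[*p,1]); d/=np.linalg.norm(d); Q=np.eye(3)-np.outer(d,d); A+=Q;b+=Q@e
    return np.linalg.solve(A,b)
c35,s35=np.cos(np.radians(35)),np.sin(np.radians(35))
BR=np.array([[c35,0,-s35],[0,1,0],[s35,0,c35]]) # bed axes in stand, columns
def stand(p,P): return np.asarray(P)@R.from_euler('z',p[2]).as_matrix().T+[p[0],p[1],0]
def bed(p,P): return stand(p,np.asarray(P)@BR.T+[p[3],0,.1])
E
cat > fit.py <<'E'
from h import *
T,S=cam("top"),cam("scene")
tp=lambda u,v:((u+.5)/3.6-.5+190,(v+.5)/3.6-.5+195)
sp=lambda u,v:((u+.5)/4-.5+255,(v+.5)/4-.5+150)
for n,a,b in [("tip",(484,146),(302,131)),("h+",(563,124),(213,102)),("h-",(703,83),(70,58)),("cap",(733,73),(35,47)),("lamp+",(32,54),(702,301)),("lamp-",(322,123),(455,66)),("tile",(65,123),(702,390))]:
    print(n,tri([(T,tp(*a)),(S,sp(*b))]).round(4))
L=[(T,tp(32,54),'s',(.062,.11,.245)),(T,tp(322,123),'s',(.062,-.11,.245)),(S,sp(702,301),'s',(.062,.11,.245)),(S,sp(455,66),'s',(.062,-.11,.245)),
(T,tp(83,222),'s',(-.075,.095,.008)),(T,tp(298,274),'s',(-.075,-.095,.008)),(S,sp(592,465),'s',(.075,.095,.0)),
(T,tp(65,123),'b',(0,.115,-.026)),(S,sp(702,390),'b',(0,.115,-.026))]
def f(p): return np.concatenate([(proj(c,(stand if k=='s' else bed)(p,P))[0]-q) for c,q,k,P in L])
r=least_squares(f,[.45,.2,0,0],loss='soft_l1'); print("stand x y yaw bx",r.x.round(4)); print(f(r.x).reshape(-1,2).round(1))
Q=[(tp,T,(484,146),.135),(tp,T,(563,124),.065),(tp,T,(703,83),-.065),(tp,T,(733,73),-.087),(sp,S,(302,131),.135),(sp,S,(213,102),.065),(sp,S,(70,58),-.065),(sp,S,(35,47),-.087)]
g=lambda p:np.concatenate([proj(c,p[:3]+y*np.array([-np.sin(p[3]),np.cos(p[3]),0]))[0]-a(*u) for a,c,u,y in Q])
q=least_squares(g,[.45,-.1,.045,0.3],loss='soft_l1');print("torch",q.x.round(4));print(g(q.x).reshape(-1,2).round(1))
E
python3 fit.py
```

```text
tip [ 0.489  -0.0494  0.0474]
h+ [ 0.5066 -0.1193  0.0474]
h- [ 0.5374 -0.2406  0.0425]
cap [ 0.5457 -0.2678  0.0444]
lamp+ [0.5592 0.2875 0.2434]
lamp- [0.502  0.0754 0.2463]
tile [0.5175 0.3046 0.0725]
stand x y yaw bx [ 0.4732  0.1965 -0.2642  0.0009]
[[ 0.6 -1.2]
 [ 0.7 -1. ]
 [-0.3  0.2]
 [-0.8  0.6]
 [-1.3  2.7]
 [-2.6  2.5]
 [ 2.  -0.7]
 [-0.1 -0.5]
 [-0.1 -1. ]]
torch [ 0.5228 -0.1809  0.0455  0.2581]
[[ 0.4  0.1]
 [ 0.  -0.1]
 [ 0.8 -0.5]
 [-0.9  0.3]
 [-0.   0.1]
 [ 1.   0.6]
 [-1.6 -0.7]
 [ 0.7  0. ]]
```

Triangulated heights agree with the text: torch axis 45 mm, lamp 245 mm. Next I'll move above the torch for a wrist look.

```bash
cat >> h.py <<'E'
def down(th): # tool x at heading th, z down
    return np.array([[np.cos(th),np.sin(th),0],[np.sin(th),-np.cos(th),0],[0,0,-1]])
def todo(P,M):
    s=env.sense(); T=R.from_quat(s["eef_rot"]).as_matrix()
    print("t",round(s["t"],2),"eef",s["eef_pos"].round(4),"dpos tool",(T.T@(np.asarray(P)-s["eef_pos"])).round(4),"rot tool",R.from_matrix(T.T@M).as_rotvec().round(4),
     "dpos in goal axes",(M.T@(np.asarray(P)-s["eef_pos"])).round(4),"q",s["joint_pos"].round(2),"F",s["ft_force"].round(1))
E
python3 -c "
from h import *
todo([.523,-.181,.19],down(np.pi/2+.258))"
python3 inch.py '[{"sx": 0.035,"sy": -0.018,"finger_gap": 1},{"sx": 0.035,"sy": -0.018,"finger_gap": 1},{"sx": 0.035,"sy": -0.018,"finger_gap": 1},{"sx": 0.035,"sy": -0.018,"finger_gap": 1},{"sx": 0.035,"sy": -0.018,"finger_gap": 1},{"sx": 0.035,"sy": -0.018,"finger_gap": 1},{"sx": 0.035,"sy": -0.018,"finger_gap": 1},{"sx": 0.035,"sy": -0.018,"finger_gap": 1}]'
python3 inch.py '[{"sx": 0.035,"sy": -0.018,"finger_gap": 1},{"sx": 0.035,"sy": -0.018,"finger_gap": 1},{"sx": 0.035,"sy": -0.018,"finger_gap": 1},{"sx": 0.035,"sy": -0.018,"finger_gap": 1},{"az": -0.12,"finger_gap": 1},{"az": -0.12,"finger_gap": 1},{"az": -0.12,"finger_gap": 1},{"az": -0.12,"finger_gap": 1}]'
python3 inch.py '[{"az": -0.12,"finger_gap": 1},{"az": -0.12,"finger_gap": 1},{"az": -0.12,"finger_gap": 1},{"az": -0.12,"finger_gap": 1},{"az": -0.12,"finger_gap": 1},{"az": -0.12,"finger_gap": 1},{"az": -0.12,"finger_gap": 1},{"az": -0.135,"finger_gap": 1}]'
python3 inch.py '[{"finger_gap": 1},{"finger_gap": 1}]'
python3 -c "
from h import *
todo([.523,-.181,.19],down(np.pi/2+.258))
env.sense();import pickle
s=env.sense();pickle.dump(s,open('w1.pkl','wb'));cv2.imwrite('pics/w1.png',env.grab_frame('wrist')[:,:,::-1])"
```

```text
t: 0.9
eef_pos: [0.4186, -0.2974, 0.1924]
eef_rot: [0.983, 0.186, -0.0, -0.0]
ft_force: [-0.4, -0.0, 1.1]
grip_width: 1.002
grasp_force: 0.0
t: 1.7
eef_pos: [0.5217, -0.1804, 0.1922]
eef_rot: [0.909, 0.417, -0.0, -0.001]
ft_force: [-1.3, 0.2, -0.1]
grip_width: 1.0
grasp_force: 0.0
t: 2.5
eef_pos: [0.5216, -0.1806, 0.1922]
eef_rot: [0.608, 0.794, -0.0, -0.001]
ft_force: [0.1, 0.7, 0.1]
grip_width: 0.997
grasp_force: 0.0
t: 2.7
eef_pos: [0.5218, -0.1807, 0.1925]
eef_rot: [0.611, 0.791, -0.0, -0.0]
ft_force: [0.4, -0.2, -0.3]
grip_width: 1.003
grasp_force: 0.0
t 2.7 eef [ 0.5218 -0.1807  0.1925] dpos tool [-0.0006  0.0011  0.0025] rot tool [-0.0007 -0.0006 -0.0028] dpos in goal axes [-0.0006  0.0011  0.0025] q [-0.49  0.16  1.6  -0.    1.39 -0.75] F [ 0.4 -0.2 -0.3]
```

View pics/w1.png

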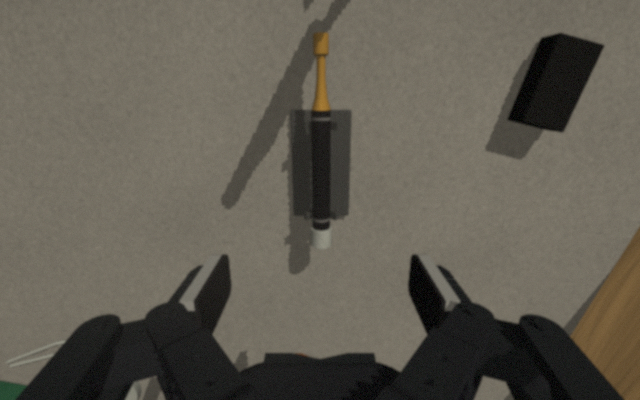

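Wrist view: nozzle tip (320.5,33), handle from (321,112) to (321,229), cap end (322,248). The torch is parallel to tool x and nearly centred. I'll refine with these points.

```bash
cat > fit2.py <<'E'
import pickle
exec(open('fit.py').read())
W=cam("wrist",pickle.load(open('w1.pkl','rb')))
i=lambda u,v:(u,v)
Q+=[(i,W,(320.5,33),.135),(i,W,(321,112),.065),(i,W,(321,229),-.065),(i,W,(321.5,248),-.087)]*2
q=least_squares(g,[.45,-.1,.045,0.3],loss='soft_l1');print("torch",q.x.round(4));print(g(q.x).reshape(-1,2)[:12].round(1))
print(tri([(W,(320.5,33)),(T,tp(484,146)),(S,sp(302,131))]),tri([(W,(321,229)),(T,tp(703,83)),(S,sp(70,58))]))
todo([q.x[0],q.x[1],.026],down(np.pi/2+q.x[3]))
E
python3 fit2.py | tail -18
```

```text
[ 1.   0.6]
 [-1.6 -0.7]
 [ 0.7  0. ]]
torch [ 0.5238 -0.1812  0.0506  0.2599]
[[ 0.6 -0.2]
 [ 0.3 -0.5]
 [ 1.2 -1. ]
 [-0.5 -0.3]
 [-0.2 -0.8]
 [ 0.7 -0.3]
 [-2.1 -1.5]
 [ 0.3 -0.7]
 [ 0.1  0.5]
 [-0.1 -1. ]
 [ 0.3  0.5]
 [-0.2 -1.1]]
[ 0.48885011 -0.04953442  0.04696665] [ 0.53881638 -0.24103495  0.0469926 ]
t 2.75 eef [ 0.5219 -0.1807  0.1926] dpos tool [-0.001   0.0019  0.1665] rot tool [-0.0005 -0.0005 -0.0042] dpos in goal axes [-0.001   0.0018  0.1666] q [-0.49  0.16  1.6   0.    1.39 -0.75] F [ 0.3 -0.3 -0.7]
```

```bash
python3 inch.py '[{"sy": 0.0018,"sz": 0.035,"az": -0.004,"finger_gap": 1},{"sz": 0.035,"finger_gap": 1},{"sz": 0.035,"finger_gap": 1},{"sz": 0.035,"finger_gap": 1},{"sz": 0.026,"finger_gap": 1},{"finger_gap": 1},{"finger_gap": 0},{"finger_gap": 0}]'
python3 inch.py '[{"finger_gap": 0},{"finger_gap": 0},{"finger_gap": 0},{"finger_gap": 0},{"finger_gap": 0}]'
python3 -c "
from h import *
cv2.imwrite('pics/w2.png',env.grab_frame('wrist')[:,:,::-1])"
```

```text
t: 3.55
eef_pos: [0.5256, -0.1813, 0.0289]
eef_rot: [0.609, 0.793, 0.0, 0.002]
ft_force: [1.0, 0.6, 0.7]
grip_width: 0.693
grasp_force: 0.0
t: 4.05
eef_pos: [0.5239, -0.1804, 0.0271]
eef_rot: [0.609, 0.793, 0.0, 0.0]
ft_force: [-0.9, 0.8, -0.0]
grip_width: 0.002
grasp_force: 0.0
```

View pics/w2.png

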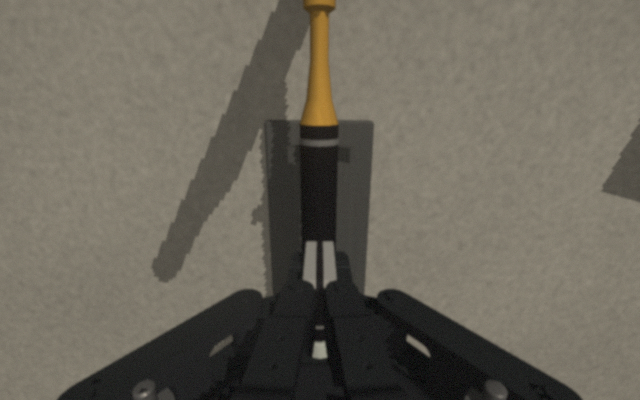

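The fingers shut fully (width 0.002, no force). In the wrist view the pale pads at (304–336, 242–285) lie over the handle, so the tips are above the torch. By the mount they'd be about 43 mm short of the stated TCP. I'll check from the fixed cameras in one composite.

Run:
```python
from h import *
import pickle
s=env.sense(); print(s["eef_pos"],s["joint_pos"],s["grip_width"])
W=cam("wrist"); S=cam("scene"); T=cam("top")
M=R.from_quat(s["eef_rot"]).as_matrix()
a=env.grab_frame("scene"); b=env.grab_frame("top"); cv2.imwrite("pics/s2.png",a[:,:,::-1]);cv2.imwrite("pics/t2.png",b[:,:,::-1])
A=cv2.resize(a[110:230,230:390],(800,600),interpolation=cv2.INTER_CUBIC)
cv2.imwrite("pics/s2c.png",A[:,:,::-1])
for d in(0,-.02,-.043,-.08):
    P=s["eef_pos"]+d*M[:,2]; q=proj(S,P)[0]; print(d,"scene crop",((q+.5-[230,110])*5-.5).round(0),"wrist",proj(W,P)[0].round(0))
for y in(.135,.065,-.065): 
    P=np.array([.5238,-.1812,.0455])+y*np.array([-np.sin(.26),np.cos(.26),0]); print(y,"wrist pred",proj(W,P)[0].round(0),"crop",((proj(S,P)[0]+.5-[230,110])*5-.5).round(0))
```

```text
[ 0.52379601 -0.18037357  0.02693803] [-4.87871831e-01  3.56152004e-01  1.72924200e+00 -6.42030345e-06
  1.05617617e+00 -7.49863635e-01] -0.0044027308272405015
0 scene crop [301. 318.] wrist [319. 226.]
-0.02 scene crop [299. 300.] wrist [319. 240.]
-0.043 scene crop [297. 278.] wrist [319. 260.]
-0.08 scene crop [293. 241.] wrist [319. 309.]
0.135 wrist pred [319. -36.] crop [501. 365.]
0.065 wrist pred [319. 126.] crop [395. 331.]
-0.065 wrist pred [319. 332.] crop [203. 270.]
```

View pics/s2c.png

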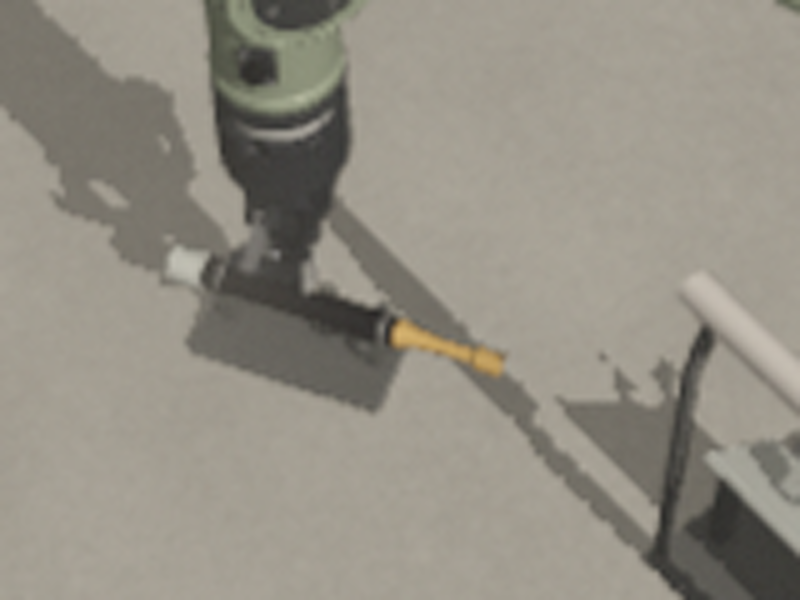

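The torch hasn't moved: its tip is at (502,365), predicted (501,365), and the fingers end above the handle. The open-finger view (pads 184 px apart at 85 mm) also puts the tips about 42 mm short of the reported TCP. I'll open and go 36 mm lower, which is safe either way, then close.

```bash
python3 inch.py '[{"finger_gap": 1},{"finger_gap": 1},{"finger_gap": 1},{"finger_gap": 1},{"finger_gap": 1},{"finger_gap": 1},{"sz": 0.010,"finger_gap": 1},{"sz": 0.010,"finger_gap": 1}]'
python3 inch.py '[{"sz": 0.008,"finger_gap": 1},{"sz": 0.008,"finger_gap": 1},{"finger_gap": 1}]'
```

```text
t: 5.0
eef_pos: [0.524, -0.1805, 0.0064]
eef_rot: [0.609, 0.793, 0.0, 0.0]
ft_force: [-0.3, -0.7, -0.2]
grip_width: 0.993
grasp_force: 0.0
t: 5.3
eef_pos: [0.5223, -0.1796, -0.0111]
eef_rot: [0.609, 0.793, -0.0, -0.002]
ft_force: [-0.9, -0.0, -0.6]
grip_width: 1.001
grasp_force: 0.0
```

```bash
python3 inch.py '[{"finger_gap": 0},{"finger_gap": 0},{"finger_gap": 0},{"finger_gap": 0},{"finger_gap": 0},{"finger_gap": 0},{"finger_gap": 0}]'
python3 -c "
from h import *
todo([.5238,-.1812,-.009],down(np.pi/2+.26))
cv2.imwrite('pics/w3.png',env.grab_frame('wrist')[:,:,::-1])"
```

```text
t: 6.0
eef_pos: [0.5234, -0.1808, -0.0086]
eef_rot: [0.609, 0.793, -0.0, -0.0]
ft_force: [-4.1, -0.8, 5.4]
grip_width: 0.213
grasp_force: 58.5
t 6.0 eef [ 0.5234 -0.1808 -0.0086] dpos tool [-0.0005  0.0003  0.0004] rot tool [-0.001   0.0002  0.0022] dpos in goal axes [-0.0005  0.0003  0.0004] q [-0.49  0.41  1.74 -0.    0.99 -0.75] F [-4.1 -0.8  5.4]
```

The grip holds: 18 mm opening, 58 N, and the axis is about 54 mm behind the nominal TCP. Next I'll lift and compute the staging pose, 90 mm out from the bed.

```bash
cat > goal.py <<'E'
from h import *
import sys
ST=[.4732,.1965,-.2642,.0009]   # stand x y yaw, bed x
OFF=np.array([-.0005,0,-.0538]) # torch origin in tool
def goal(o):
    M=R.from_euler('z',ST[2]).as_matrix()@BR; B=np.column_stack([M[:,1],M[:,0],-M[:,2]])
    return bed(ST,o)-B@OFF,B
if __name__=="__main__":
    P,B=goal([float(a) for a in sys.argv[1:4]]); print("TCP goal",P.round(4)); todo(P,B)
    s=env.sense(); M=R.from_euler('z',ST[2]).as_matrix()@BR; T=R.from_quat(s["eef_rot"]).as_matrix()
    print("torch in bed",(M.T@(s["eef_pos"]+T@OFF-bed(ST,[0,0,0]))).round(4),"F bed",(M.T@s["ft_force"]).round(1),"grip",s["grip_width"].round(3),s["grasp_force"].round(0))
E
python3 inch.py '[{"sz": -0.015,"finger_gap": 0},{"sz": -0.03,"finger_gap": 0},{"sz": -0.035,"finger_gap": 0},{"sz": -0.035,"finger_gap": 0},{"sz": -0.035,"finger_gap": 0},{"sz": -0.035,"finger_gap": 0},{"sz": -0.015,"finger_gap": 0},{"finger_gap": 0}]'
python3 goal.py 0 0 .09
```

```text
t: 6.85
eef_pos: [0.5259, -0.1812, 0.1941]
eef_rot: [0.609, 0.793, 0.001, 0.003]
ft_force: [0.9, 0.5, -1.0]
grip_width: 0.213
grasp_force: 58.9
TCP goal [0.4542 0.2022 0.1297]
t 6.85 eef [ 0.5259 -0.1812  0.1941] dpos tool [0.3891 0.0297 0.0629] rot tool [-0.5902 -0.1579  0.5104] dpos in goal axes [ 0.3513 -0.1757 -0.0443] q [-0.49  0.16  1.59  0.    1.38 -0.75] F [ 0.9  0.5 -1. ]Traceback (most recent call last):
  File "goal.py", line 11, in <module>
    print("torch in bed",(M.T@(s["eef_pos"]+T@OFF-bed(ST,[0,0,0]))).round(4),"F bed",(M.T@s["ft_force"]).round(1),"grip",s["grip_width"].round(3),s["grasp_force"].round(0))
                                                                                                                         ^^^^^^^^^^^^^^^^^^^^^
AttributeError: 'float' object has no attribute 'round'
```

```bash
sed -i 's/s\["grip_width"\].round(3),s\["grasp_force"\].round(0)/s["grip_width"],s["grasp_force"]/' goal.py
python3 inch.py '[{"sy": -0.04,"az": 0.131,"finger_gap": 0},{"sy": -0.04,"az": 0.131,"finger_gap": 0},{"az": 0.131,"finger_gap": 0},{"az": 0.131,"finger_gap": 0},{"ax": -0.122,"finger_gap": 0},{"ax": -0.122,"finger_gap": 0},{"ax": -0.122,"finger_gap": 0},{"ax": -0.122,"finger_gap": 0}]'
python3 inch.py '[{"ax": -0.122,"finger_gap": 0},{"finger_gap": 0},{"finger_gap": 0}]'
python3 goal.py 0 0 .09
```

```text
t: 7.65
eef_pos: [0.4444, -0.1948, 0.1883]
eef_rot: [0.77, 0.591, 0.148, 0.192]
ft_force: [-0.1, -0.0, -1.9]
grip_width: 0.21
grasp_force: 59.4
t: 7.95
eef_pos: [0.4443, -0.1954, 0.1889]
eef_rot: [0.758, 0.58, 0.182, 0.236]
ft_force: [0.1, -0.2, -0.4]
grip_width: 0.208
grasp_force: 59.5
TCP goal [0.4542 0.2022 0.1297]
t 7.95 eef [ 0.4443 -0.1954  0.1889] dpos tool [ 0.3863 -0.1115 -0.0043] rot tool [-0.0052 -0.0018 -0.0005] dpos in goal axes [ 0.3864 -0.1113 -0.0056] q [-0.83 -0.42  2.25  0.43  0.83 -0.77] F [ 0.1 -0.2 -0.4]
torch in bed [ 0.1116 -0.3865  0.0844] F bed [-0.1 -0.2 -0.4] grip 0.20775594121974328 59.529306292533875
```

```bash
python3 inch.py '[{"sx": 0.035,"sy": -0.010,"ax": -0.005,"finger_gap": 0},{"sx": 0.035,"sy": -0.010,"finger_gap": 0},{"sx": 0.035,"sy": -0.010,"finger_gap": 0},{"sx": 0.035,"sy": -0.010,"finger_gap": 0},{"sx": 0.035,"sy": -0.010,"finger_gap": 0}]'
python3 goal.py 0 0 .09
```

```text
t: 8.45
eef_pos: [0.4542, -0.0159, 0.1651]
eef_rot: [0.756, 0.58, 0.185, 0.241]
ft_force: [0.0, -1.2, -1.7]
grip_width: 0.208
grasp_force: 59.5
TCP goal [0.4542 0.2022 0.1297]
t 8.45 eef [ 0.4542 -0.0159  0.1651] dpos tool [ 0.2105 -0.0667 -0.0039] rot tool [ 0.0078 -0.0014  0.0014] dpos in goal axes [ 0.2104 -0.067  -0.0036] q [-0.2  -0.47  2.34 -0.06  0.66  0.1 ] F [ 0.  -1.2 -1.7]
torch in bed [ 0.0666 -0.2105  0.0864] F bed [-0.7 -1.2 -1.6] grip 0.208406024399359 59.47081446647644
```

```bash
python3 inch.py '[{"sx": 0.035,"sy": -0.011,"finger_gap": 0},{"sx": 0.035,"sy": -0.011,"finger_gap": 0},{"sx": 0.035,"sy": -0.011,"finger_gap": 0},{"sx": 0.035,"sy": -0.011,"finger_gap": 0},{"sx": 0.035,"sy": -0.011,"finger_gap": 0},{"sx": 0.035,"sy": -0.011,"finger_gap": 0},{"finger_gap": 0},{"finger_gap": 0}]'
python3 goal.py 0 0 .09; python3 -c "
from h import *
import pickle
s=env.sense();pickle.dump(s,open('w4.pkl','wb'));a=env.grab_frame('wrist');cv2.imwrite('pics/w4.png',a[:,:,::-1])
cv2.imwrite('pics/w4c.png',cv2.resize(a[:,160:480],(800,1000),interpolation=cv2.INTER_CUBIC)[100:700,:,::-1])"
```

```text
t: 9.25
eef_pos: [0.4554, 0.199, 0.1254]
eef_rot: [0.756, 0.581, 0.185, 0.24]
ft_force: [0.7, 0.5, -1.1]
grip_width: 0.21
grasp_force: 59.5
TCP goal [0.4542 0.2022 0.1297]
t 9.25 eef [0.4554 0.199  0.1254] dpos tool [ 0.0027  0.0008 -0.0046] rot tool [ 0.004  -0.003   0.0037] dpos in goal axes [ 0.0027  0.0008 -0.0047] q [ 0.53 -0.1   2.17 -0.66  0.73  1.22] F [ 0.7  0.5 -1.1]
torch in bed [-0.001  -0.0028  0.0853] F bed [-0.2  0.7 -1.2] grip 0.20958991553124634 59.48608696460724
```

View pics/w4c.png

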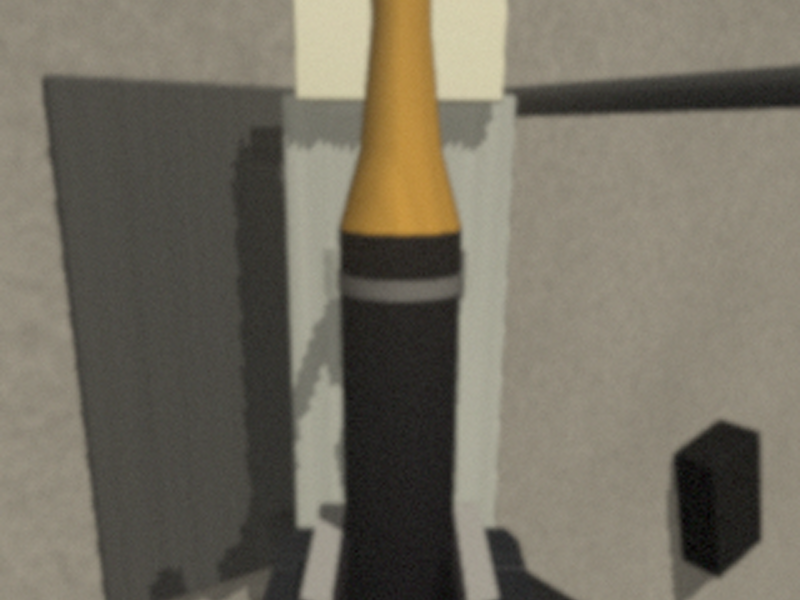

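The wrist crop shows bed-plate end corners at (285,95) and (516,95), with plate edges through (297,525) and (497,500). The handle spans 342–461 at its nozzle end (row 233) and 345–455 lower down. The torch lies almost centred over the bed. I'll refine the bed relative to the tool.

```bash
cat > fit3.py <<'E'
from h import *
import pickle
s=pickle.load(open('w4.pkl','rb')); W=cam("wrist",s); T=R.from_quat(s["eef_rot"]).as_matrix()
px=lambda u,v:np.array([(u+.5)/2.5-.5+160,(v+100.5)/2.5-.5])
def f(p,zf):
    ST=[p[0],p[1],p[2],0]; dz=np.array([0,0,p[5] if zf else 0])
    r=[proj(W,bed(ST,[x,.09,-.034])+dz)[0]-px(*q) for x,q in((-.035,(285,95)),(.035,(516,95)))]
    r+=[proj(W,bed(ST,[x,y,-.034])+dz)[0]-px(*q) for x,y,q in((-.035,p[3],(297,525)),(.035,p[4],(497,500)))]
    return np.concatenate(r)
for zf in(0,1):
    r=least_squares(f,[.474,.196,-.264,0,0,0],args=(zf,),x_scale=[.01,.01,.1,.01,.01,.01]); p=r.x; print(p.round(4),r.fun.round(2))
# torch in tool, from handle centre columns at depth of axis -0.0538
for y,u,v in((.065,401.5,233),(.03,400.5,400)):
    K,Rm,e=W; d=T.T@Rm@np.linalg.solve(K,[*px(u,v),1]); o=T.T@(e-s["eef_pos"]); 
    k=(-.0538-o[2])/d[2]; print("torch pt in tool",(o+k*d).round(4),"y nominal",y)
E
python3 fit3.py
```

```text
[ 0.4733  0.196  -0.271  -0.0525 -0.0423  0.    ] [-0.83 -0.42  0.75  0.49  0.28 -0.01 -0.03 -0.  ]
[ 0.4745  0.1958 -0.2711 -0.0537 -0.0434 -0.0017] [-0.47 -0.44  0.33  0.47  0.56 -0.02 -0.4  -0.02]
torch pt in tool [ 0.0646  0.0008 -0.0538] y nominal 0.065
torch pt in tool [ 0.036   0.0006 -0.0538] y nominal 0.03
```

Both fits agree within 1–2 mm. I'll adopt the bed origin (0.4738, 0.196, 0.1) and yaw −0.268, then approach to just above the lips.

```bash
sed -i 's/^ST=.*/ST=[.4738,.196,-.268,0]/; s/^OFF=.*/OFF=np.array([-.0004,.0007,-.0538])/' goal.py; python3 goal.py 0 0 .03
```

```text
TCP goal [0.4865 0.1929 0.0801]
t 9.3 eef [0.4551 0.1976 0.1253] dpos tool [ 0.0036 -0.0003  0.0551] rot tool [ 0.0039 -0.0039  0.0053] dpos in goal axes [ 0.0038 -0.0001  0.0551] q [ 0.53 -0.1   2.17 -0.66  0.73  1.22] F [-0.9  0.1 -2.1]
torch in bed [-0.0001 -0.004   0.0851] F bed [-1.9 -0.1 -1.2] grip 0.2127914951730983 59.486063718795776
```

```bash
python3 inch.py '[{"sx": 0.0037,"sz": 0.010,"ax": 0.004,"ay": -0.004,"az": 0.005,"finger_gap": 0},{"sz": 0.015,"finger_gap": 0},{"sz": 0.015,"finger_gap": 0},{"sz": 0.015,"finger_gap": 0},{"finger_gap": 0},{"finger_gap": 0}]'; python3 goal.py 0 0 .0
python3 -c "
from h import *
import pickle
s=env.sense();pickle.dump(s,open('w5.pkl','wb'));a=env.grab_frame('wrist');b=env.grab_frame('scene');cv2.imwrite('pics/w5.png',a[:,:,::-1])
A=cv2.resize(a[:260,220:420],(462,600),interpolation=cv2.INTER_CUBIC);B=cv2.resize(b[150:270,340:460],(338,338),interpolation=cv2.INTER_CUBIC)
C=np.zeros((600,800,3),np.uint8);C[:,:462]=A;C[:338,462:]=B;cv2.imwrite('pics/w5c.png',C[:,:,::-1])"
```

```text
t: 9.9
eef_pos: [0.4857, 0.1905, 0.08]
eef_rot: [0.759, 0.577, 0.182, 0.239]
ft_force: [0.4, 0.0, -1.0]
grip_width: 0.21
grasp_force: 59.5
TCP goal [0.5031 0.1884 0.0555]
t 9.9 eef [0.4857 0.1905 0.08  ] dpos tool [0.0027 0.0002 0.03  ] rot tool [-0.0004  0.002  -0.0024] dpos in goal axes [0.0026 0.0002 0.03  ] q [ 0.47  0.04  2.15 -0.74  0.61  1.29] F [ 0.4  0.  -1. ]
torch in bed [-0.0001 -0.0025  0.03  ] F bed [-0.3  0.1 -1. ] grip 0.21029680851560578 59.46077048778534
```

View pics/w5c.png

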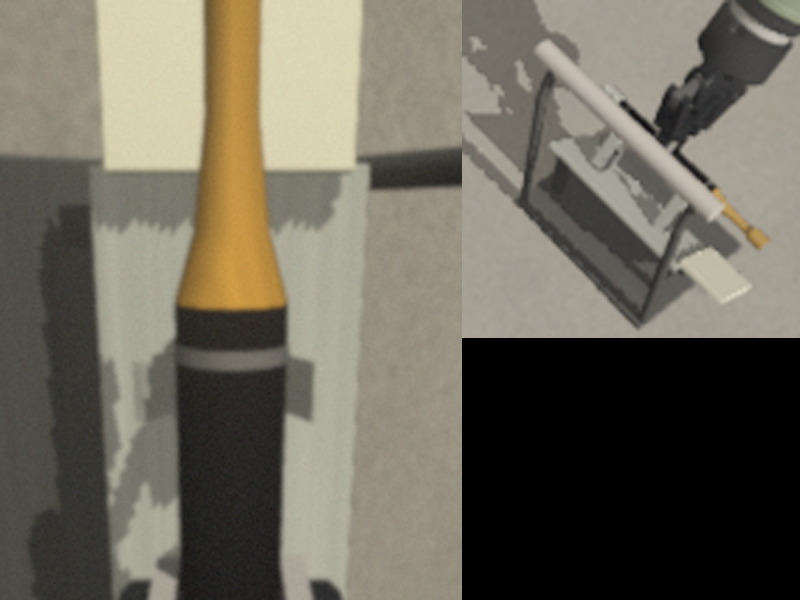

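Handle centre column ≈231 matches the plate centre ≈230–231. Clip_b's leaves show on both sides of the handle (about 135–313), and the nozzle is over the tile. I'll fix the 2.5 mm axial offset and press in small steps, watching the force.

```bash
python3 inch.py '[{"sx": 0.0027,"sz": 0.005,"ay": 0.002,"az": -0.002,"finger_gap": 0},{"sz": 0.006,"finger_gap": 0},{"sz": 0.005,"finger_gap": 0},{"finger_gap": 0}]'; python3 goal.py 0 0 0|tail -1
python3 inch.py '[{"sz": 0.004,"finger_gap": 0},{"sz": 0.003,"finger_gap": 0},{"finger_gap": 0}]'; python3 goal.py 0 0 0|tail -1
```

```text
t: 10.4
eef_pos: [0.4953, 0.1924, 0.0666]
eef_rot: [0.758, 0.579, 0.183, 0.238]
ft_force: [1.0, 1.7, -1.6]
grip_width: 0.211
grasp_force: 59.4
torch in bed [-0.0007  0.0016  0.014 ] F bed [-0.5  1.9 -1.6] grip 0.21063656429472905 59.43696141242981
t: 10.7
eef_pos: [0.499, 0.1912, 0.0608]
eef_rot: [0.758, 0.579, 0.183, 0.238]
ft_force: [2.3, 1.3, -2.4]
grip_width: 0.208
grasp_force: 59.2
torch in bed [-0.0008  0.0016  0.007 ] F bed [ 0.2  1.8 -3. ] grip 0.20767711985640597 59.19368863105774
```

```bash
for i in 1 2; do python3 inch.py '[{"sz": 0.003,"finger_gap": 0},{"finger_gap": 0}]'>/dev/null; python3 goal.py 0 0 0|tail -1; done
```

```text
torch in bed [-0.001   0.001   0.0037] F bed [ 0.1  2.6 -5.8] grip 0.21164923596717009 58.91218900680542
torch in bed [-0.0008  0.0007  0.0011] F bed [0.8 0.3 1.5] grip 0.2049915794779476 59.790154695510864
```

```bash
for i in 1 2; do python3 inch.py '[{"sz": 0.002,"finger_gap": 0},{"finger_gap": 0}]'>/dev/null; python3 goal.py 0 0 0|tail -1; done
```

```text
torch in bed [-0.0008  0.0008  0.0008] F bed [-2.8 -3.3 28.3] grip 0.21013163754407607 62.88289546966553
torch in bed [-0.0008  0.0008  0.0005] F bed [-6.9 -7.6 56.9] grip 0.21207358454559644 65.94879627227783
```

The stop is firm at z ≈ 0.8 mm, on the saddles, after the clips pulled the handle in. I'll unload, open, and check forces before backing off.

```bash
python3 inch.py '[{"sz": -0.0034,"finger_gap": 0},{"finger_gap": 0}]'; python3 goal.py 0 0 0|tail -1
python3 inch.py '[{"finger_gap": 1},{"finger_gap": 1},{"finger_gap": 1},{"finger_gap": 1},{"finger_gap": 1},{"finger_gap": 1},{"finger_gap": 1}]'; python3 goal.py 0 0 0|tail -1
```

```text
t: 11.7
eef_pos: [0.5023, 0.1896, 0.056]
eef_rot: [0.758, 0.579, 0.183, 0.239]
ft_force: [-7.6, 1.2, 9.7]
grip_width: 0.208
grasp_force: 61.6
torch in bed [-0.0007  0.0009  0.001 ] F bed [-0.7 -0.8 12.3] grip 0.20798446454015856 61.596643924713135
t: 12.4
eef_pos: [0.5021, 0.1895, 0.0552]
eef_rot: [0.758, 0.579, 0.182, 0.239]
ft_force: [-0.5, 0.8, 0.5]
grip_width: 0.999
grasp_force: 0.0
torch in bed [-0.0012  0.0008  0.0004] F bed [-0.3  0.6  0.8] grip 0.9993319064060822 0.0
```

Now I'll back out square to the bed and look at both views.

```bash
python3 inch.py '[{"sz": -0.015,"finger_gap": 1},{"sz": -0.02,"finger_gap": 1},{"sz": -0.02,"finger_gap": 1},{"sz": -0.02,"finger_gap": 1},{"sz": -0.02,"finger_gap": 1},{"sz": -0.02,"finger_gap": 1},{"finger_gap": 1},{"finger_gap": 1}]'
python3 -c "
from h import *
import pickle
s=env.sense();pickle.dump(s,open('w6.pkl','wb'));a=env.grab_frame('wrist');b=env.grab_frame('scene');t=env.grab_frame('top')
for n,i in(('w6',a),('s6',b),('t6',t)):cv2.imwrite(f'pics/{n}.png',i[:,:,::-1])
A=cv2.resize(a[20:320,220:420],(400,600),interpolation=cv2.INTER_CUBIC);B=cv2.resize(b[150:270,340:460],(400,400),interpolation=cv2.INTER_CUBIC)
C=np.zeros((600,800,3),np.uint8);C[:,:400]=A;C[:400,400:]=B;C[400:,400:]=cv2.resize(t[190:290,180:380],(400,200));cv2.imwrite('pics/w6c.png',C[:,:,::-1])
from goal import ST
W=cam('wrist',s)
for z in(0,.01):
  for y in(.135,.065,-.065,-.087): 
    P=bed(ST,[0,y,z]);print(z,y,((proj(W,P)[0]-[220,20])*2).round(0),((proj(cam('scene'),P)[0]-[340,150])*3.333).round(0))
print(s['joint_pos'].round(2))"
```

```text
t: 13.2
eef_pos: [0.4387, 0.2071, 0.1496]
eef_rot: [0.758, 0.579, 0.183, 0.239]
ft_force: [-0.1, -0.2, -0.4]
grip_width: 1.003
grasp_force: 0.0
0 0.135 [203. -15.] [336. 316.]
0 0.065 [202. 193.] [274. 256.]
0 -0.065 [201. 494.] [165. 152.]
0 -0.087 [201. 537.] [147. 135.]
0.01 0.135 [203. -23.] [344. 307.]
0.01 0.065 [202. 195.] [281. 247.]
0.01 -0.065 [201. 507.] [171. 143.]
0.01 -0.087 [201. 550.] [153. 126.]
[ 0.58 -0.16  2.15 -0.63  0.81  1.2 ]
```

View pics/w6c.png

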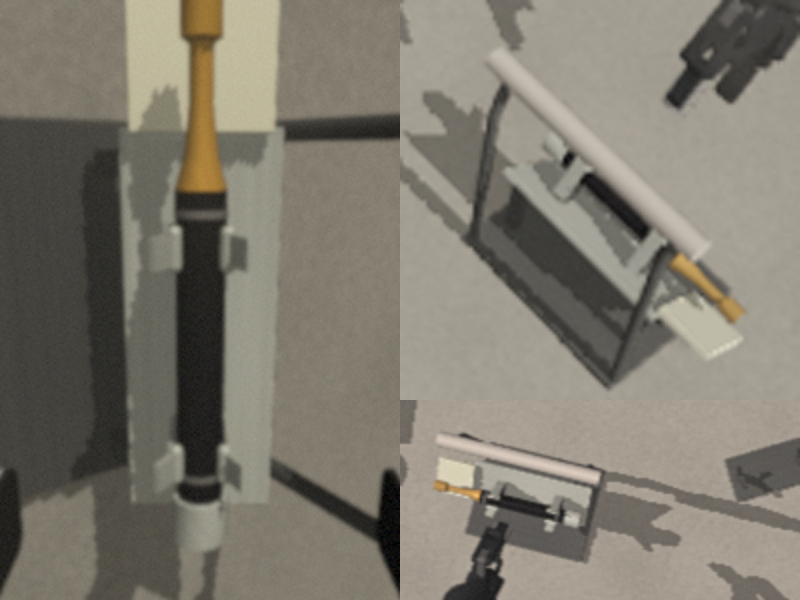

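The last look shows the torch seated. The lips of both clips (rows ~250 and ~467) overlap the handle. Its ends at rows 192 and 498 match the seated prediction (193, 494), and the scene-view nozzle tip at (338,315) matches (336,316) over the tile. The gripper is clear, so I'm handing in.

```bash
python3 -c "
from plant import env
print(env.close_job())"
```

```text
the job is handed in; nothing more can be done
None
```

The torch is snapped into both clips, centred to about 1 mm with its nozzle over the tile; the gripper let go and backed about 11 cm clear, and I handed the job in at about 13 s, but the judge's result was not shown.

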